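Draw a specimen carton forward from a deep shelf with the carton hook

ROBOT

A 6-joint arm with a two-finger parallel gripper is mounted at the origin on the work surface. World frame = base frame: x ahead of the robot, y to its left, z up, the work surface at z = 0. Lengths are in m, angles in rad, forces in N, time in s.
With the tool pointing down it reaches from about 0.275 to 0.75 m from the base axis. Payload 10.2 kg.
Tool frame: the origin (TCP) lies midway between the tips of the shut fingers; the grasp point (between the pads) lies 19 mm behind it (env.hold_point_z is the distance from the TCP to the grasp point, in m); x points along the fingers, z is the direction in which the jaws open and shut, and the axes are right-handed (so a half turn about x gives the same grasp; the last joint's range is limited). The gripper opens to 85 mm and grips with 20 to 120 N. Pads are 22 mm wide; open, the fingers measure 114 mm over their backs; the gripper's body (76 mm by 85 mm) begins 54 mm behind the grasp point. The pads swing forward as they close: fully open they stand 13 mm farther back than shut.
Start: joints at [-1.367, 0.313, 1.498, -0, 1.331, -0.223], TCP at [0.217, -0.478, 0.231] pointing down, gripper open.
Joint ranges: [-2.94, 2.94], [-0.97, 2.17], [0.19, 2.56], [-1.23, 4.37], [0.02, 3.11], [-2.88, 2.88]. Speed limits (rad/s): [2.39, 2.39, 3.01, 3.14, 3.14, 3.14].

INTERFACE

Orientations are given as a unit quaternion [x, y, z, w].
In Python, from bench import env, kinematics, monitor, eyes, job gives the robot as it stands. The module is installed in compiled form; this text tells all that it offers. Calls block until the motion is done:
- env.reach(position, orientation): joint-space move of the TCP to a pose.
- env.movel(position, velocity=0.15, frame=None, guard=None): straight line of the TCP; frame=None keeps the orientation; velocity is the mean speed in m/s. With guard (N) it stops when the force on the tool has changed by that much, and returns True; else False.
- env.set_joints(angles): joint-space move.
- env.release() and env.close_gripper(effort=None): open the fingers fully, or close them until they stop; effort is the grip in N (None keeps the last).
- env.hold(seconds).
- kinematics.ik(position, orientation): joint angles nearest the present ones, or None.
- monitor.sense(): the state.
- eyes.grab_frame(name): name is "scene" or "top"; returns a dict with "frame" (384x512x3 uint8, red, green, blue), "mtx" (3x3 intrinsics, pixels), "view" (4x4, takes a point from world to camera coordinates). Camera axes: x right, y down, z forward; pixel columns grow to the right and rows downward; lengths in m; the calibration is good to about 2 mm. A picture is of the moment at which its call begins. There is no depth.
A pose or a line that the arm cannot do raises env.MotionError and nothing moves.
- job.hand_in(): hands the job in, once; it reports no verdict.
The state is a dict: "clock": time; "joints": joint angles; "qvel": joint speeds; "joint_efforts": joint torques, N m; "position": TCP position; "ee_rot": TCP orientation; "contact_force": force on the tool from outside, world axes, zero at the start; "ft_torque": the same for the moment, N m; "finger_gap": opening from 0.0 (shut) to 1.0 (fully open).
Only numpy, scipy, OpenCV 4.12 (cv2) and the standard library are available. Lean on these libraries where they do the work, as an engineer would, in place of code of your own. Each camera call takes 0.05 s, during which the arm holds its last target.

TASK

Bring out the carton with the ammonite: first stand the jar in front of it aside, upright on the deck or table, then take the carton hook, reach under the wire shelf, hook its nose over the inside of the carton's front wall and pull the carton out, square to the rack, until the whole ammonite is clear of the wire shelf while the carton's front is still on the deck. Then lay the hook flat, nose down, in the wooden tray and let go. Don't touch that carton with the hand or the fossil with the hook, and leave everything else where it stands.

Things in the scene. Friction and masses are not known exactly. Their poses are not given: they have to be found in the camera images.
- rack: Fixed two-tier rack. Origin on the table below the middle of the wire shelf's front edge; x into the rack, y to its left, z up. Plywood deck: x -160 (front edge) to 225, y -220 to 220, top at z 30. Front and back open. Three like cartons stand side by side on the deck under the wire shelf, about 140 from centre to centre, in any order, no dividers between them.
- shelf_edge (a point): Middle of the underside of the wire shelf's front edge, 156 above the table, over the rack's origin; axes as the rack. The shelf of open steel wires reaches from here 225 back and 220 to each side, its top 18 above this point, on four posts 10 thick at its corners with caps 26 above this point.
- carton_lip (a point): Middle of the top edge of the front wall (the lip) of the ammonite's carton, half-way through its thickness; x to the carton's back, z up. Open, loose, grey board, 136 deep by 112 wide by 60 high, walls 5, about 0.35 kg empty, on the deck: the lip is 90 above the table. Right behind the front wall is a free gap 31 long (x), 102 wide, 55 deep; then foam with the ammonite, lower than the lip.
- ammonite_center (a point): Centre of the ammonite, a brown coiled round fossil 80 mm in diameter and 25 thick, lying flat and loose (about 0.25 kg) in the foam bed of its carton. It lies 78.5 behind the lip point, its top 20 below the lip; the front of the fossil is 36 behind the front wall's inner face. z up.
- hook_grip (a point): Where to grip the carton hook: on its wooden handle, half-way up, near the centre of mass. x along the tool to the nose, z up. 184 long, 0.2 kg; lies flat on handle and nose, nose down, as it is used. Handle 24 wide, 32 high, from 70 behind this point to 30 ahead of it; then a steel shank 8 thick, its underside 8 above this point, runs to the nose.
- hook_nose (a point): Middle of the lower edge of the hook's nose, 111.5 ahead of hook_grip and 16 below it. The nose is a flat steel blade 40 wide (y), 5 thick (x, half to each side of this point) and 32 high, whose top is level with the top of the shank, so it hangs 24 below the shank's underside.
- tray_in (a point): Middle of the floor of the fixed wooden tool tray, 6 above the table. x along its length, y across, z up. Inside 254 long by 100 wide, walls 6 thick, rim 22 above this point. The hook may lie in it either way round.
- carton_skull: Loose carton of the same size as the ammonite's, with an animal skull in it. Origin under its centre, x to its back.
- carton_eggs: Loose carton of the same size, with six eggs in it. Origin under its centre, x to its back.
- jar_mid (a point): Middle (half-way up, on the axis) of the jar to be set aside: glass with a black lid, 52 across, 88 high (the lid, its top 14, is 49 across), 0.25 kg, loose, standing on the deck in front of the ammonite's carton. The deck in front of the egg carton starts empty.
- jar_skull: Another jar of the same size, on the deck in front of the skull carton; stays there. Origin under its centre.
- card_box: Closed dark blue card box 96 by 76 and 40 high, on the table. Origin under its centre, long side along x.
- study_skin: Stuffed bird lying on a wooden board 130 (x) by 56, 44 high, on the table. Origin under the board's centre.
- specimen_case: Clear specimen case on a wooden base, 82 by 82 and 52 high, on the table. Origin under its centre.
There are look-alikes about, which are no part of the job. What is shaped like the part that bears jar_mid but orange or yellow is not meant.

How it is judged:
By the outcome, as a careful person would: the job done as asked, in the order asked, and still so for the second after the job is handed in, with the robot touching nothing.
It also fails if it takes over 72 s, if anything falls off the work surface, if the arm or the gripper's body presses on something with over 40 N, if the wrist force passes 120 N, or if a joint passes its speed limit or range.

## Working session

There is one attempt and no reset: what is moved stays moved. The work goes in short steps, each a Python script; the robot and the scene stay as the last script left them, time stands still between calls to the robot, and variables do not carry over. Pictures are saved under pics/ and viewed, and the job is handed in when it is done.

```bash
mkdir -p pics; ls; python3 - <<'E'
from bench import env,monitor,eyes
import cv2,numpy as np
for n in("scene","top"):
    d=eyes.grab_frame(n); cv2.imwrite(f"pics/{n}0.png",cv2.resize(d["frame"][:,:,::-1],(800,600),interpolation=cv2.INTER_CUBIC))
    np.savez(f"{n}0.npz",**d)
    print(n,d["mtx"].round(1).tolist(),d["view"].round(4).tolist(), (-d["view"][:3,:3].T@d["view"][:3,3]).round(3))
print(env.hold_point_z, monitor.sense())
E
```

```text
pics
scene [[349.1, 0.0, 255.9], [0.0, 349.1, 187.2], [0.0, 0.0, 1.0]] [[0.4827, 0.8757, 0.0131, -0.2639], [0.4853, -0.255, -0.8364, -0.1953], [-0.7291, 0.41, -0.548, 1.3613], [0.0, 0.0, 0.0, 1.0]] [ 1.215 -0.377  0.586]
top [[438.9, 0.0, 259.8], [0.0, 438.9, 188.7], [0.0, 0.0, 1.0]] [[0.0059, -0.9998, -0.0212, -0.0151], [-0.9978, -0.0045, -0.066, 0.57], [0.0659, 0.0216, -0.9976, 1.2249], [0.0, 0.0, 0.0, 1.0]] [ 0.488 -0.039  1.259]
0.0187 {'clock': 0.1, 'joints': array([-1.36741830e+00,  3.13386860e-01,  1.49835550e+00, -2.84546239e-07,
        1.33098712e+00, -2.23397963e-01]), 'qvel': array([-0.00055029, -0.00203086, -0.00304404,  0.001144  , -0.00125851,
        0.00011162]), 'joint_efforts': array([ 2.63318318e-03, -4.12899041e+01, -2.60144806e+01, -1.60466516e-04,
        3.07041380e-03,  1.12158457e-05]), 'position': array([ 0.2172608 , -0.47768905,  0.23079809]), 'ee_rot': array([ 0.38306028,  0.59482699, -0.38248634,  0.59426415]), 'contact_force': array([ 0.21521204, -0.07369197,  1.16056677]), 'ft_torque': array([ 0.00775209, -0.01682871,  0.00412945]), 'finger_gap': 1.0022907282425326}
```

View pics/scene0.png

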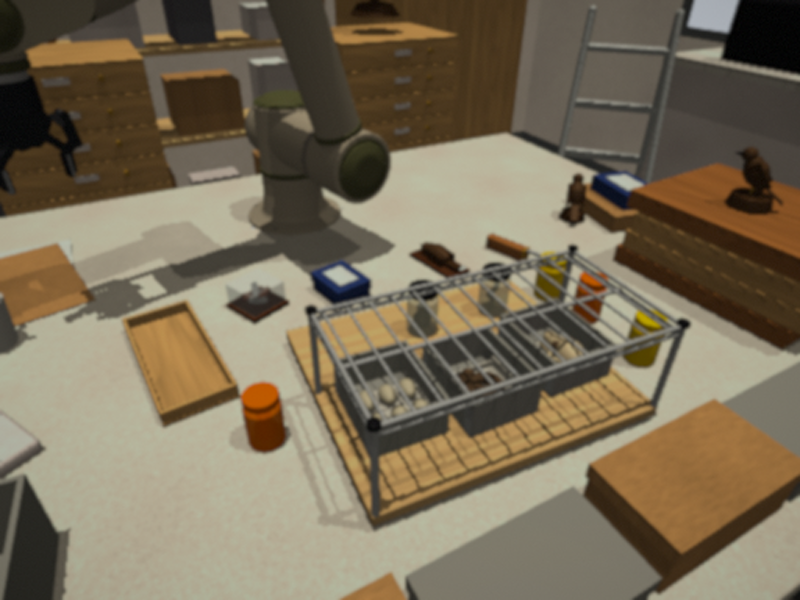

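View pics/top0.png

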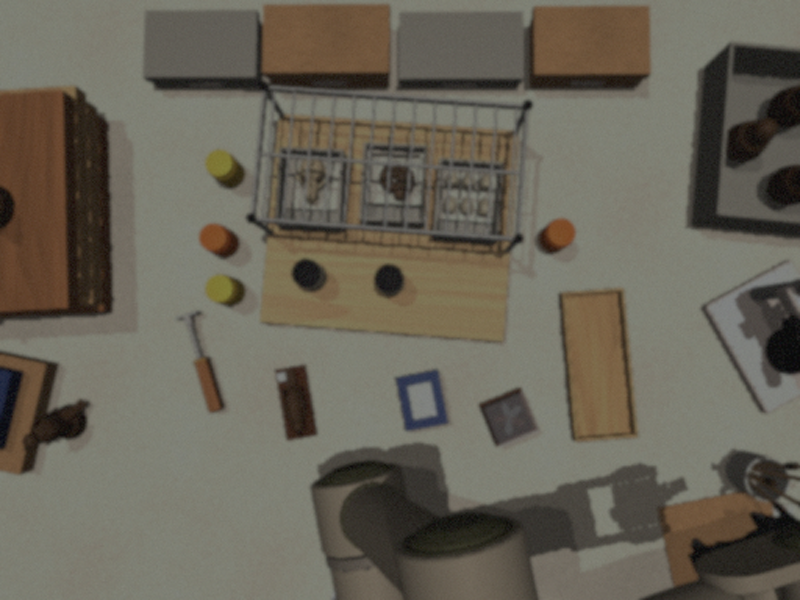

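The ammonite is in the middle carton (top view ~(397,182)), with its jar at (388,280). The hook is at left (nose 190,317; handle 208,385) and the tray at right (598,365). I'll crop in to measure them.

```bash
cat > h.py <<'E'
import numpy as np,cv2
def load(n): return dict(np.load(n+".npz"))
def ray(d,u,v,z):
    R=d["view"][:3,:3];c=-R.T@d["view"][:3,3]
    r=R.T@np.linalg.inv(d["mtx"])@np.array([u,v,1.]); return c+r*(z-c[2])/r[2]
def proj(d,p):
    q=d["view"][:3,:3]@np.asarray(p)+d["view"][:3,3]; q=d["mtx"]@q; return q[:2]/q[2]
def crop(d,x0,y0,w,h,s,out,bright=1.0,pts=[]):
    im=cv2.resize(d["frame"][y0:y0+h,x0:x0+w,::-1],None,fx=s,fy=s,interpolation=cv2.INTER_CUBIC)
    im=np.clip(im.astype(float)*bright,0,255).astype(np.uint8)
    for p in pts:
        u=proj(d,p); cv2.circle(im,tuple(int(round(a)) for a in ((u[0]+.5-x0)*s,(u[1]+.5-y0)*s)),2,(0,0,255),-1)
    for k in range(0,w,20): cv2.putText(im,str(x0+k),(k*s,10),0,.35,(0,255,255),1); cv2.line(im,(k*s,12),(k*s,18),(0,255,255),1)
    for k in range(20,h,20): cv2.putText(im,str(y0+k),(0,k*s+4),0,.35,(0,255,255),1);cv2.line(im,(22,k*s),(28,k*s),(0,255,255),1)
    cv2.imwrite(out,im)
E
python3 - <<'E'
from h import *
d=load("top0")
crop(d,155,45,195,175,4,"pics/t_rack.png",1.6)
crop(d,110,185,100,90,6,"pics/t_hook.png",1.6)
crop(d,290,170,130,120,5,"pics/t_tray.png",1.6)
d=load("scene0")
crop(d,190,150,200,140,4,"pics/s_rack.png",1.2)
E
```

```text
(no output)
```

View pics/t_rack.png

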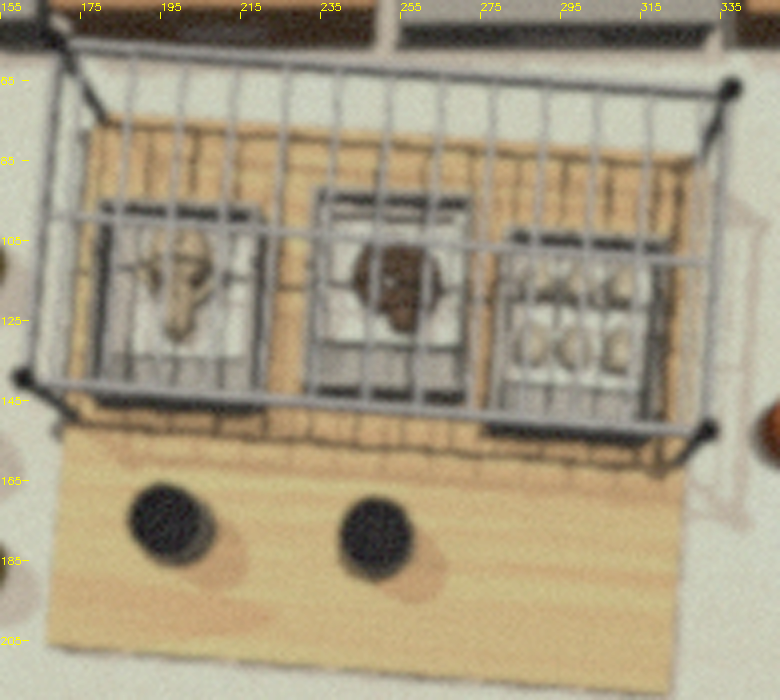

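View pics/t_hook.png

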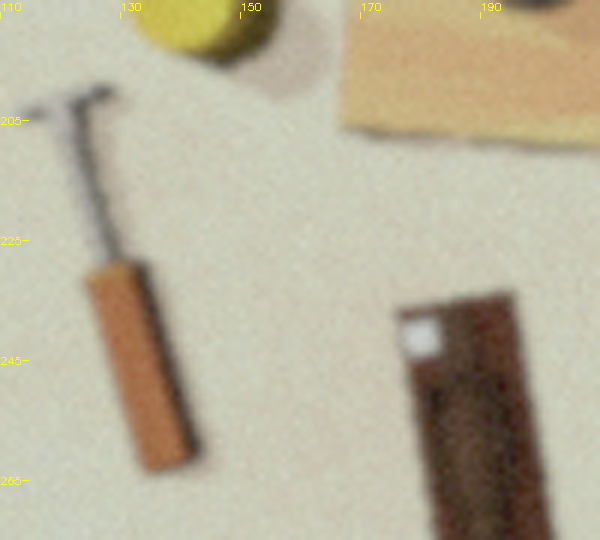

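View pics/t_tray.png

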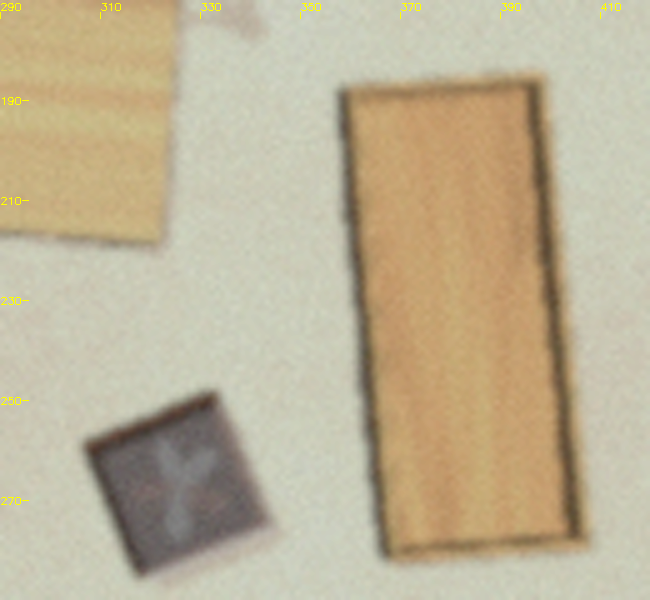

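View pics/s_rack.png

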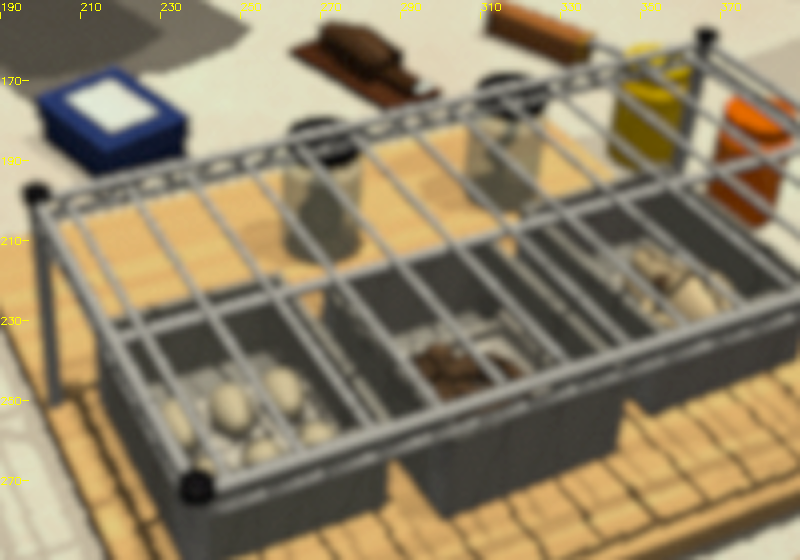

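```bash
python3 - <<'E'
from h import *
d=load("top0")
def P(a,b,z,x0=155,y0=45,s=4): return ray(d,x0+(a+.5)/s-.5,y0+(b+.5)/s-.5,z)
fl,fr=P(48,646,.03),P(671,693,.03); print("deck",fl,fr,np.linalg.norm(fl-fr), "expect .44")
c=[P(*q,.182) for q in((23,377),(708,431),(732,88),(62,38))]
for q in c: print(q.round(4))
ex=c[1]-c[0]; print("len",[np.linalg.norm(c[i]-c[(i+1)%4]).round(4) for i in range(4)],"yaw", np.degrees(np.arctan2(ex[0],-ex[1])), np.degrees(np.arctan2((fr-fl)[0],-(fr-fl)[1])))
m=(fl+fr)/2; yaw=np.arctan2((fr-fl)[0],-(fr-fl)[1]); 
for nm,yy in(("deckyaw",yaw),):
    xd=np.array([np.cos(yy),np.sin(yy),0]); print(nm,"origin from deck",(m+.16*xd)[:2], "from caps",((c[0]+c[1])/2)[:2])
# cartons amm corners
for q in((318,190),(468,200),(308,388),(465,397)): print("carton",P(*q,.09).round(4))
print("amm",P(398,283,.07).round(4))
print("jar lid", P(376,537,.118).round(4), "jarskull",P(163,523,.118).round(4))
H=lambda a,b,z:P(a,b,z,110,185,6)
print("handle corners",[H(*q,.032).round(4) for q in((87,283),(135,264),(143,472),(192,458))])
print("nose top ends",[H(*q,.032).round(4) for q in((24,113),(112,89))])
T=lambda a,b,z:P(a,b,z,290,170,5)
print("tray rim out",[T(*q,.028).round(4) for q in((340,90),(546,74),(587,545),(384,558))])
E
```

```text
deck [0.51894367 0.24936838 0.03      ] [ 0.48853354 -0.18734652  0.03      ] 0.43777240578915405 expect .44
[0.6825 0.2327 0.182 ]
[ 0.6497 -0.1923  0.182 ]
[ 0.8655 -0.2083  0.182 ]
[0.8984 0.2125 0.182 ]
len [np.float64(0.4263), np.float64(0.2164), np.float64(0.4221), np.float64(0.2168)] yaw -4.405481538354575 -3.983293659294012
deckyaw origin from deck [0.6633521  0.01989643] from caps [0.66609964 0.02019475]
carton [0.8275 0.0575 0.09  ]
carton [ 0.8206 -0.0443  0.09  ]
carton [0.692  0.0629 0.09  ]
carton [ 0.6861 -0.0428  0.09  ]
amm [0.7684 0.0035 0.07  ]
jar lid [0.589 0.015 0.118] jarskull [0.5977 0.1547 0.118 ]
handle corners [array([0.4465, 0.3673, 0.032 ]), array([0.4555, 0.3449, 0.032 ]), array([0.3592, 0.3388, 0.032 ]), array([0.3658, 0.316 , 0.032 ])]
nose top ends [array([0.5257, 0.3991, 0.032 ]), array([0.5372, 0.3579, 0.032 ])]
tray rim out [array([ 0.5737, -0.2862,  0.028 ]), array([ 0.5831, -0.4009,  0.028 ]), array([ 0.323 , -0.4195,  0.028 ]), array([ 0.3149, -0.3081,  0.028 ])]
```

```bash
python3 - <<'E'
from h import *
d=load("top0"); f=d["frame"]; hsv=cv2.cvtColor(f,cv2.COLOR_RGB2HSV)
s=hsv[185:275,110:158]; m=((s[...,0]<15)&(s[...,1]>100)).astype(np.uint8)
m[:45]=0
n,l,st,c=cv2.connectedComponentsWithStats(m); k=1+st[1:,4].argmax(); 
cn,_=cv2.findContours((l==k).astype(np.uint8),0,2); r=cv2.minAreaRect(max(cn,key=len)); b=cv2.boxPoints(r)+[110,185]
P=[ray(d,*q,.032) for q in b]; 
for q in P: print(q.round(4))
print("size px",r, [np.linalg.norm(P[i]-P[(i+1)%4]).round(4) for i in range(4)], "cent",np.mean(P,0))
# jar lid masks
for x0,x1,y0,y1 in((235,265,160,195),(180,215,160,195)):
    mm=(f[y0:y1,x0:x1].max(2)<45).astype(np.uint8); n,l,st,c=cv2.connectedComponentsWithStats(mm); k=1+st[1:,4].argmax(); print(st[k],ray(d,*(c[k]+[x0,y0]),.118))
E
python3 - <<'E'
import sys; sys.path.insert(0,'.')
from h import *
d=load("scene0"); R=[]
xd=np.array([.9973,-.0732]);yd=np.array([.0732,.9973]);o=np.array([.662,.020])
W=lambda x,y,z: np.r_[o+x*xd+y*yd,z]
pts=[W(-.16,.22,.03),W(-.16,-.22,.03),W(.225,-.22,.03),W(0,-.22,.174),W(0,.22,.174),W(.225,-.22,.174)]
pts+=[W(.0297,-.0084,.09),W(.0297,-.0084+.056,.09),W(.0297,-.0084-.056,.09),W(.0297+.131,-.0084-.056,.09),W(.108,-.0084,.07),[.589,.015,.118]]
crop(d,180,140,200,140,4,"pics/s_chk.png",1.2,pts)
crop(load("top0"),155,45,195,175,4,"pics/t_chk.png",1.6,pts)
E
```

```text
[0.4454 0.3651 0.032 ]
[0.4523 0.3425 0.032 ]
[0.3663 0.3142 0.032 ]
[0.3595 0.3367 0.032 ]
size px ((23.5321102142334, 61.440372467041016), (32.37453079223633, 8.428871154785156), 73.3007583618164) [np.float64(0.0236), np.float64(0.0905), np.float64(0.0235), np.float64(0.0905)] cent [0.40587008 0.33963667 0.032     ]
[  6  10  16  18 222] [0.589824   0.01514879 0.118     ]
[  8   7  17  18 226] [0.59878731 0.15260252 0.118     ]
```

View pics/s_chk.png

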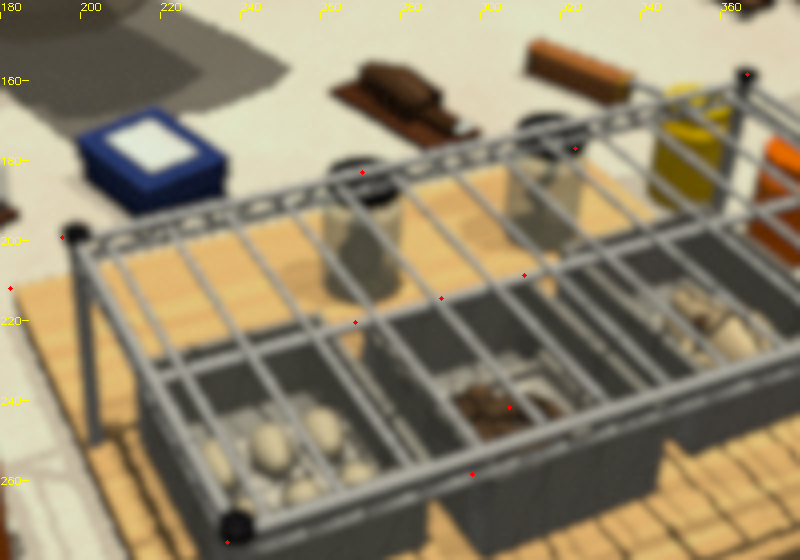

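View pics/t_chk.png

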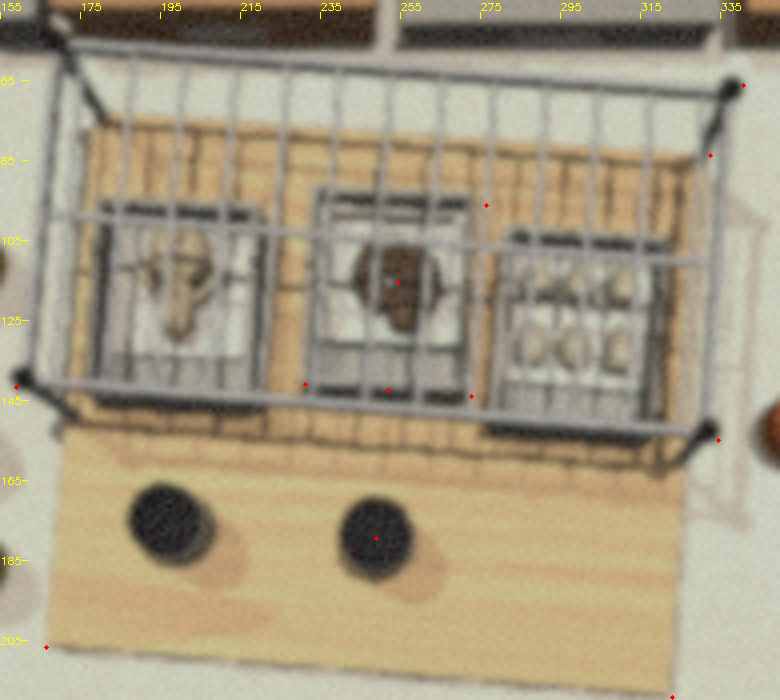

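```bash
cat >> h.py <<'E'
from scipy.spatial.transform import Rotation as Ro
def Q(yaw,flip=False):
    "tool down, jaws along y of frame with yaw; flip = half turn"
    z=np.array([-np.sin(yaw),np.cos(yaw),0])*(-1 if flip else 1); x=np.array([0,0,-1.]); y=np.cross(z,x)
    return Ro.from_matrix(np.c_[x,y,z]).as_quat()
YR=-np.radians(4.2); xd=np.array([np.cos(YR),np.sin(YR)]); yd=np.array([-np.sin(YR),np.cos(YR)]); RO=np.array([.662,.020])
LIP=np.array([.6905,.0097])
W=lambda x,y,z: np.r_[RO+x*xd+y*yd,z]
E
python3 - <<'E'
from h import *
from bench import env,monitor,kinematics
np.set_printoptions(precision=3,suppress=True)
for f in(0,1):
  for nm,p,y in(("jar",[.5896,.015,.2],YR),("put",[.579,-.125,.06],YR),("hook",[.425,.345,.01],np.radians(18)),("shelf",[.6,.016,.08],YR),("out",[.42,.03,.08],YR),("tray",[.427,-.355,.02],np.radians(4.4)),("tray180",[.47,-.352,.02],np.radians(184.4))):
    print(f,nm,kinematics.ik(p,Q(y,f)))
E
```

```text
0 jar [-0.173  0.479  1.339 -0.     1.323 -1.671]
0 put [-0.41   0.636  1.478 -0.     1.027 -1.908]
0 hook [ 0.468  0.634  1.651 -0.     0.857 -1.417]
0 shelf [-0.168  0.625  1.437 -0.     1.079 -1.666]
0 out [-0.209  0.292  1.981 -0.     0.869 -1.706]
0 tray [-0.905  0.63   1.621 -0.     0.89  -2.552]
0 tray180 [-0.842  0.685  1.517 -0.     0.94   0.652]
1 jar [-0.173  0.479  1.339 -0.     1.323  1.471]
1 put [-0.41   0.636  1.478 -0.     1.027  1.234]
1 hook [ 0.468  0.634  1.651 -0.     0.857  1.724]
1 shelf [-0.168  0.625  1.437 -0.     1.079  1.476]
1 out [-0.209  0.292  1.981 -0.     0.869  1.436]
1 tray [-0.905  0.63   1.621 -0.     0.89   0.589]
1 tray180 [-0.842  0.685  1.517 -0.     0.94  -2.49 ]
```

```bash
python3 - <<'E'
from h import *
from bench import env,monitor,eyes
np.set_printoptions(precision=3,suppress=True)
q=Q(YR,True); J=np.array([.5896,.015])
env.reach(np.r_[J,.21],q); print(monitor.sense()["clock"])
print(env.movel(np.r_[J,.060],.12,guard=8)); s=monitor.sense(); print(s["position"],s["clock"])
env.close_gripper(35); s=monitor.sense(); print("gap",s["finger_gap"]*85,s["clock"])
env.movel(np.r_[J,.085],.1)
T=J-.140*yd
env.movel(np.r_[T,.085],.12); s=monitor.sense(); print(s["contact_force"],s["finger_gap"],s["clock"])
d=eyes.grab_frame("top"); np.savez("top1.npz",**d); crop(d,155,125,195,125,4,"pics/t1.png",1.6)
E
```

```text
2.3083
False
[0.59  0.015 0.061] 3.7083
gap 50.51168423973627 4.125
[-0.068 -0.058 -2.476] 0.5933662511398874 5.8417
```

View pics/t1.png

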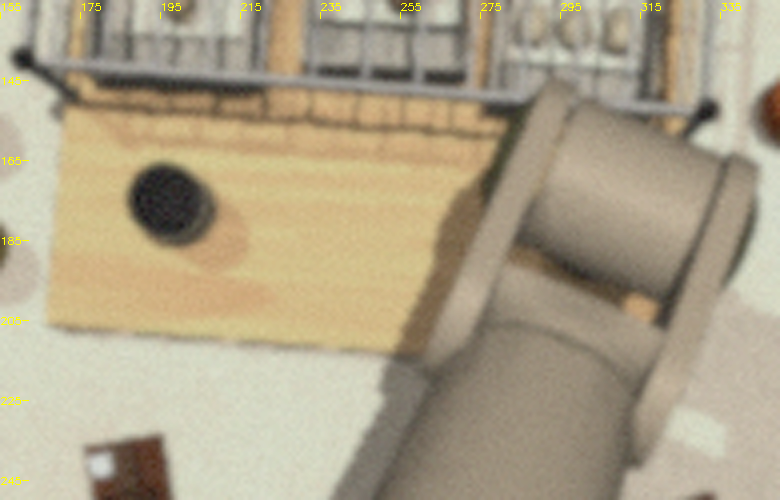

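The original spot is empty and the arm covers the jar. The gap of 50.5 mm and weight of 2.5 N show it is held. Next I'll put it down and fetch the hook.

```bash
python3 - <<'E'
from h import *
from bench import env,monitor,eyes
np.set_printoptions(precision=3,suppress=True)
J=np.array([.5896,.015]); T=J-.140*yd
print(env.movel(np.r_[T,.060],.05,guard=3)); s=monitor.sense(); print(s["position"],s["contact_force"])
env.release(); env.movel(np.r_[T,.21],.2)
q=Q(np.radians(18),True); H=np.array([.425,.345])
env.reach(np.r_[H,.15],q); print(monitor.sense()["clock"])
d=eyes.grab_frame("top"); np.savez("top2.npz",**d); crop(d,155,45,195,145,4,"pics/t2.png",1.6); crop(d,100,180,130,100,5,"pics/t2h.png",1.6)
d=eyes.grab_frame("scene"); np.savez("scene2.npz",**d);crop(d,180,110,200,140,4,"pics/s2.png",1.2)
E
```

```text
True
[ 0.579 -0.124  0.06 ] [-1.111  0.085  3.755]
9.5333
```

View pics/t2.png

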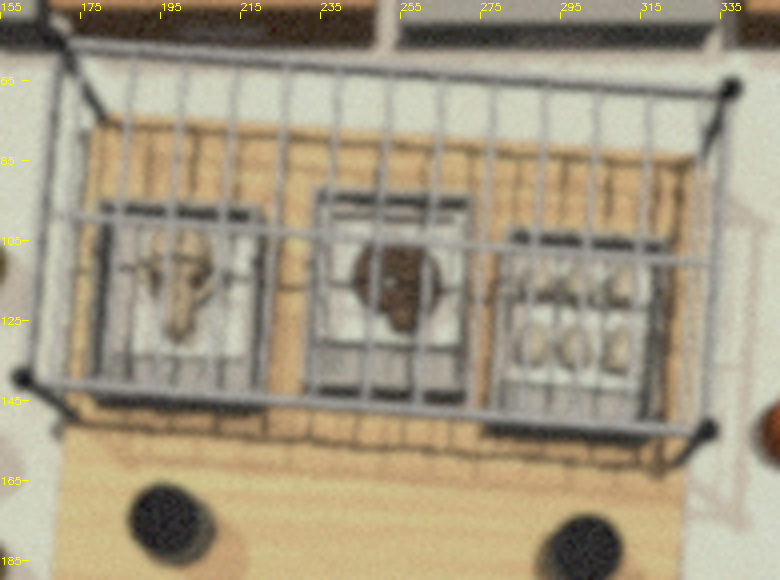

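View pics/s2.png

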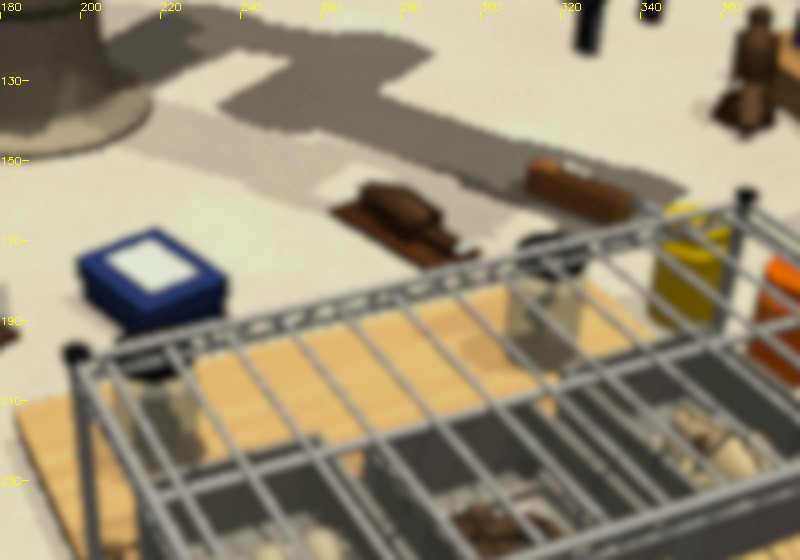

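View pics/t2h.png

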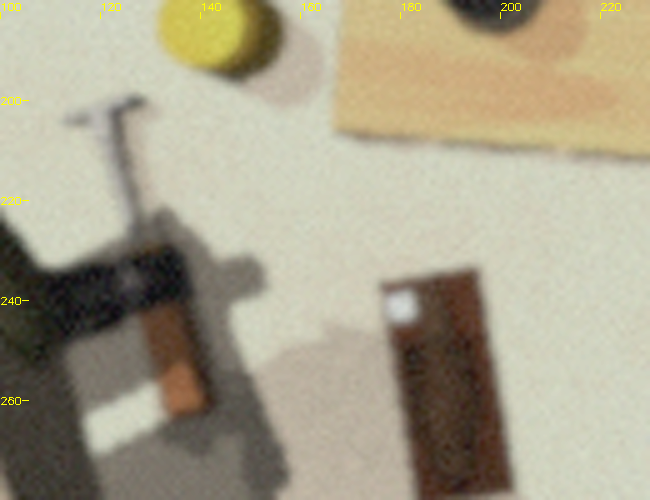

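The jar stands upright in front of the egg carton at crop (586,548), and the carton is unmoved. The hook's yaw and position match my measurement. Grasping it now.

```bash
python3 - <<'E'
from h import *
from bench import env,monitor,eyes
np.set_printoptions(precision=3,suppress=True)
H=np.array([.425,.345])
print(env.movel(np.r_[H,.010],.1,guard=8))
env.close_gripper(90); s=monitor.sense(); print("gap",s["finger_gap"]*85,s["position"],s["contact_force"])
env.movel(np.r_[H,.20],.15)
# above deck, nose in front of shelf
G=LIP+(-.1115-.075)*xd
env.reach(np.r_[G,.20],Q(YR,True)); s=monitor.sense(); print(s["clock"],s["position"],s["contact_force"],s["ft_torque"])
for n in("top","scene"):
    d=eyes.grab_frame(n); np.savez(n+"3.npz",**d)
    print(proj(d,np.r_[LIP-.075*xd,.19]))
crop(load("top3"),180,60,180,130,4,"pics/t3.png",1.6); crop(load("scene3"),180,60,180,140,4,"pics/s3.png",1.2)
E
```

```text
False
gap 22.471344767068057 [0.425 0.345 0.01 ] [-0.195  0.969  5.659]
14.45 [0.504 0.024 0.2  ] [ 0.188  0.736 -1.933] [-0.03   0.005 -0.038]
[247.253 165.436]
[276.903 161.759]
```

View pics/t3.png

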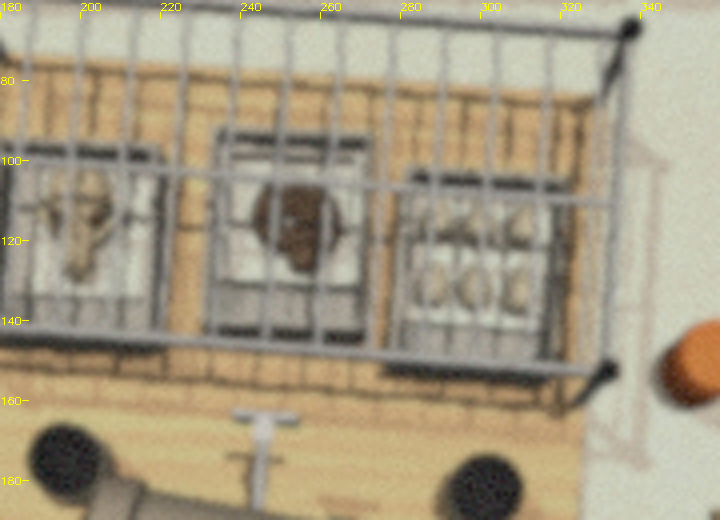

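View pics/s3.png

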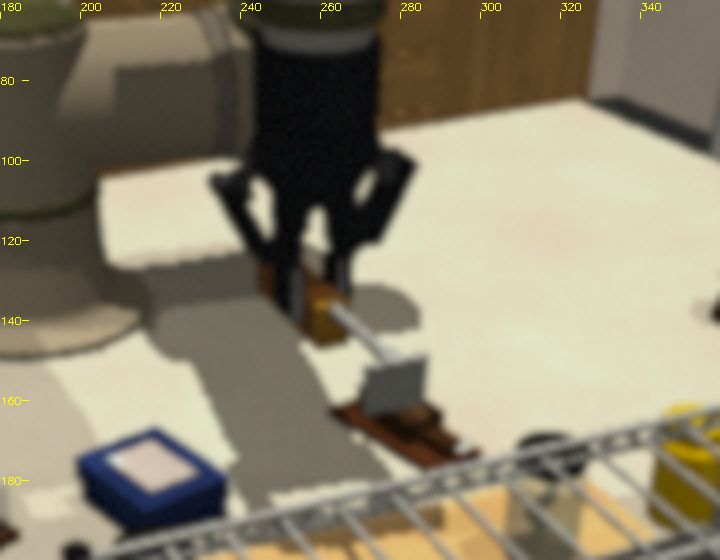

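```bash
python3 - <<'E'
from h import *
d=load("top3"); crop(d,225,150,50,45,14,"pics/t3n.png",1.6)
print(ray(d,246,163.8,.222), ray(d,*proj(d,[.6,0,.2]),.2))
d=load("scene3"); crop(d,240,115,60,55,12,"pics/s3n.png",1.2)
E
```

```text
[0.61578816 0.01658582 0.222     ] [ 6.00000000e-01 -2.08166817e-17  2.00000000e-01]
```

View pics/t3n.png

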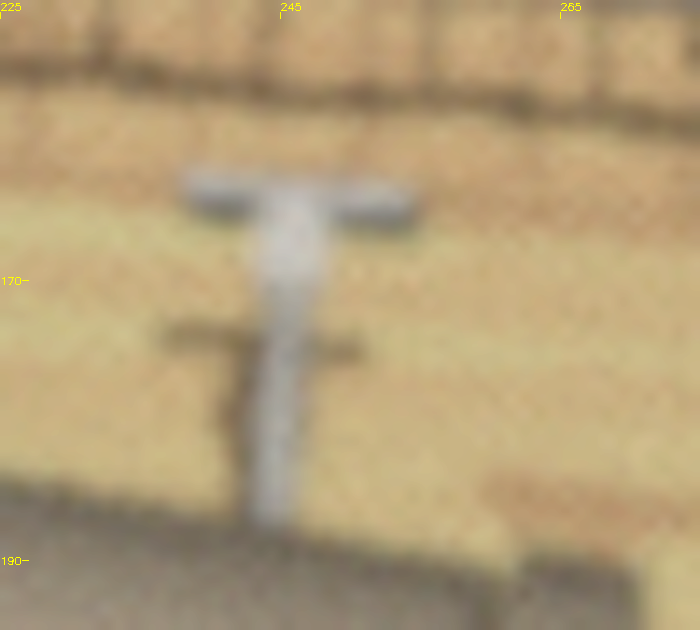

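View pics/s3n.png

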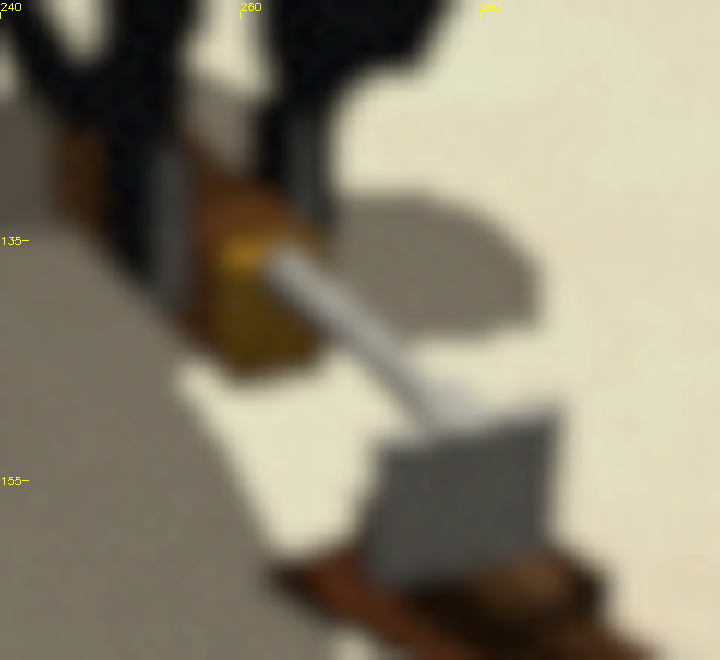

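The nose sits within 1.5 mm of the expected position and is square to the rack within about 1°. Lowering, entering and hooking now.

```bash
python3 - <<'E'
from h import *
from bench import env,monitor,eyes
np.set_printoptions(precision=3,suppress=True)
G=LIP-.1115*xd
env.movel(np.r_[G-.075*xd,.116],.12)
print(env.movel(np.r_[G+.018*xd,.116],.08,guard=6))
s=monitor.sense(); print(s["position"],s["contact_force"])
for n in("top","scene"):
    d=eyes.grab_frame(n); np.savez(n+"4.npz",**d)
print(s["clock"],proj(load("top4"),np.r_[LIP+.018*xd,.138]))
crop(load("top4"),215,90,80,70,9,"pics/t4.png",1.7); crop(load("scene4"),240,150,110,90,7,"pics/s4.png",1.3)
E
```

```text
False
[0.597 0.017 0.116] [ 0.255 -0.746 -0.933]
16.7167 [251.165 132.142]
```

View pics/t4.png

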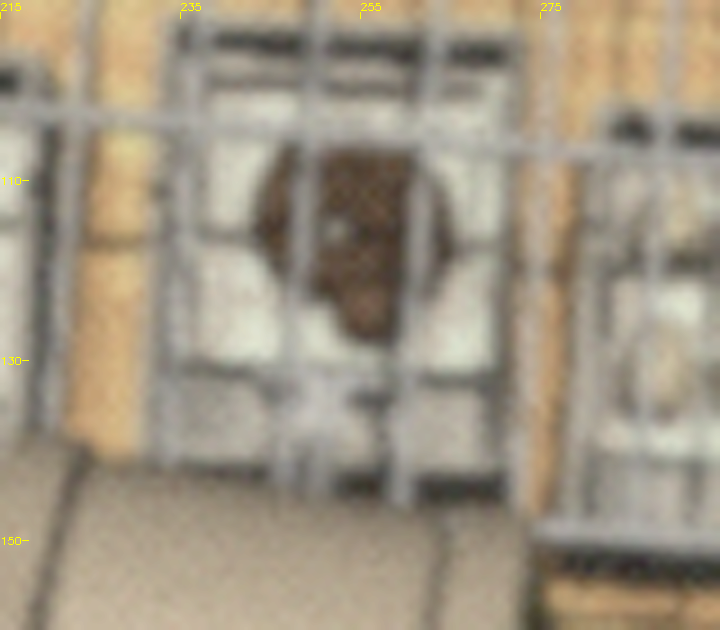

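View pics/s4.png

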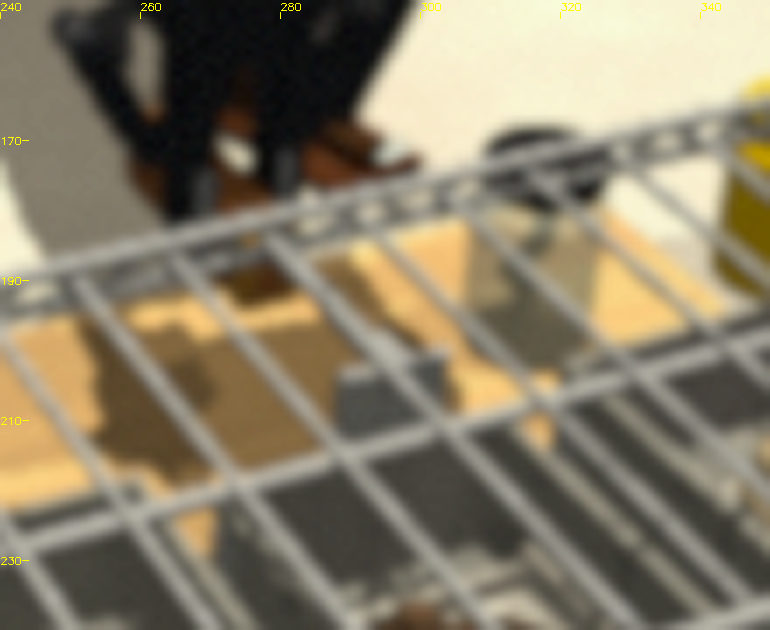

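```bash
python3 - <<'E'
from h import *
d=load("top4")
F=lambda a,b,z: ray(d,215+(a+.5)/9-.5,90+(b+.5)/9-.5,z)
def rk(p): return np.array([(p[:2]-LIP)@xd,(p[:2]-LIP)@yd]).round(4)
for z in(.06,.07,.08): print(z,"foam L/R",rk(F(220,366,z)),rk(F(470,378,z)),"fossil",rk(F(372,343,z)),"fossil c",rk(F(353,240,z)))
print("lip outer edge",rk(F(230,462,.09)),rk(F(420,476,.09)),rk(F(505,478,.09)))
print("inner face bottom?",rk(F(505,478,.035)))
print("nose",rk(F(320,390,.138)))
print("sides front L/R", rk(F(155,450,.09)),rk(F(528,470,.09)),"back",rk(F(175,30,.09)),rk(F(520,45,.09)))
E
```

```text
0.06 foam L/R [0.0359 0.0384] [ 0.0379 -0.0385] fossil [ 0.0465 -0.0076] fossil c [0.078  0.0008]
0.07 foam L/R [0.0339 0.0376] [ 0.0359 -0.0387] fossil [ 0.0444 -0.0081] fossil c [0.0757 0.0002]
0.08 foam L/R [0.032  0.0367] [ 0.034  -0.0389] fossil [ 0.0424 -0.0085] fossil c [ 0.0734 -0.0003]
lip outer edge [0.0013 0.0305] [ 0.0014 -0.0265] [ 0.0027 -0.0519]
inner face bottom? [ 0.0121 -0.0513]
nose [0.0159 0.0026]
sides front L/R [0.0032 0.0532] [ 0.0056 -0.0585] back [0.1311 0.0578] [ 0.1341 -0.0462]
```

The nose is at about lip+16–18 mm, and the gap runs from +2.5 to about +34 mm, so it is in the middle. Lowering with a guard, then pulling.

```bash
python3 - <<'E'
from h import *
from bench import env,monitor,eyes
np.set_printoptions(precision=3,suppress=True)
G=LIP-.1115*xd
g=env.movel(np.r_[G+.018*xd,.083],.05,guard=5); s=monitor.sense(); print(g,s["position"],s["contact_force"])
if g: raise SystemExit
lx=(LIP-RO)@xd; print("lip rack x",lx)
# short pull first: 40 mm
env.movel(np.r_[G+(.005-.03)*xd,.083],.05)
s=monitor.sense(); print(s["position"],s["contact_force"],s["ft_torque"],s["clock"])
for n in("top","scene"):
    d=eyes.grab_frame(n); np.savez(n+"5.npz",**d)
crop(load("top5"),215,90,80,70,9,"pics/t5.png",1.7); crop(load("scene5"),240,150,110,90,7,"pics/s5.png",1.3)
E
```

```text
False [0.597 0.017 0.083] [ 0.068  0.636 -1.911]
lip rack x 0.029177816031311633
[0.554 0.02  0.083] [ 0.091  0.936 -1.88 ] [-0.044  0.065 -0.031] 18.6333
```

View pics/t5.png

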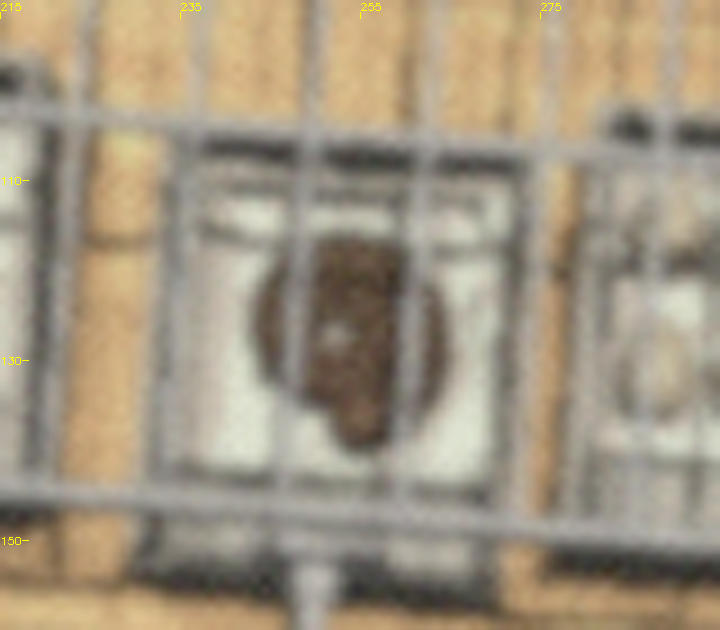

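View pics/s5.png

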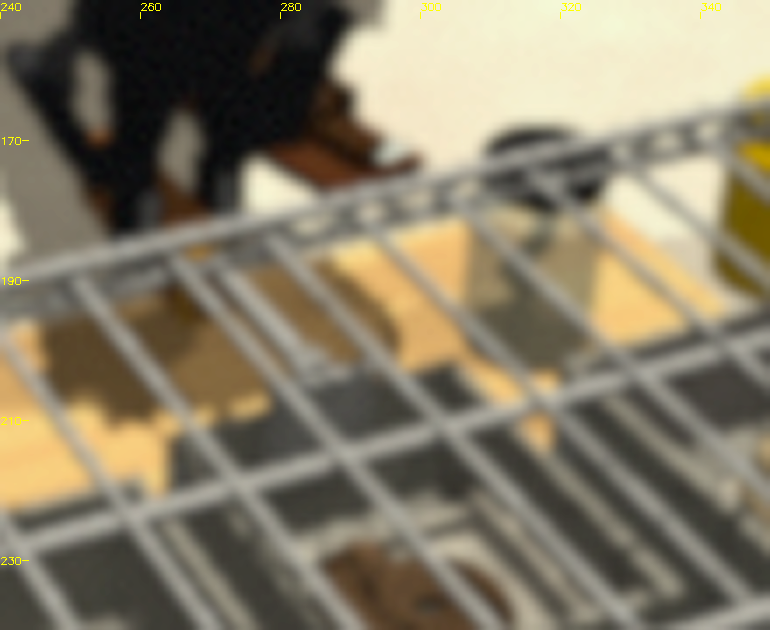

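The carton follows: the fossil moved about 11 px (~30 mm) and the front is parallel to the shelf edge. Continuing to the full pull.

```bash
python3 - <<'E'
from h import *
from bench import env,monitor,eyes
np.set_printoptions(precision=3,suppress=True)
G=LIP-.1115*xd
env.movel(np.r_[G+(.005-.158)*xd,.083],.05)
s=monitor.sense(); print(s["position"],s["contact_force"],s["clock"])
for n in("top","scene"):
    d=eyes.grab_frame(n); np.savez(n+"6.npz",**d)
crop(load("top6"),155,90,195,130,4,"pics/t6.png",1.7); crop(load("scene6"),180,130,190,140,4,"pics/s6.png",1.3)
E
```

```text
[0.427 0.029 0.083] [ 1.906 -1.082 -3.232] 21.4417
```

View pics/t6.png

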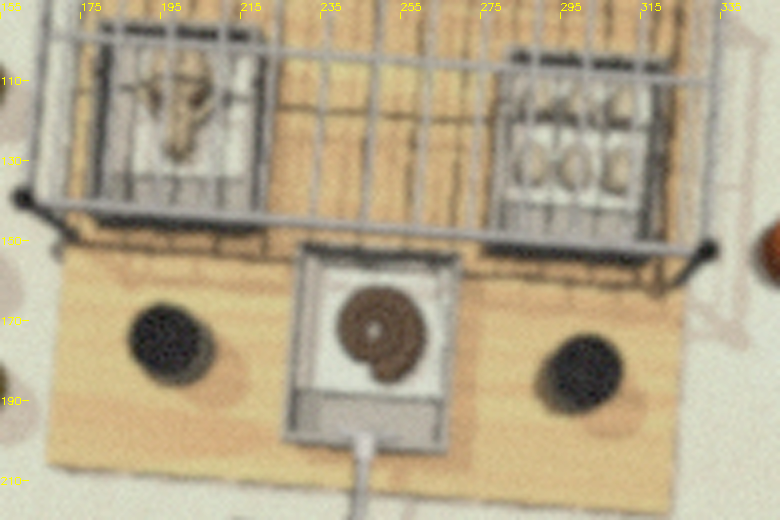

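View pics/s6.png

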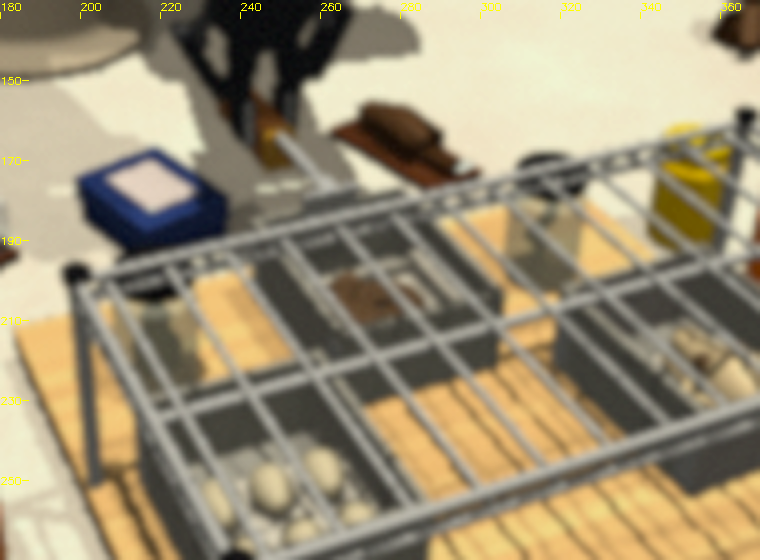

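```bash
python3 - <<'E'
from h import *
d=load("top6")
F=lambda a,b,z: ray(d,155+(a+.5)/4-.5,90+(b+.5)/4-.5,z)
def rk(p): return np.array([(p[:2]-RO)@xd,(p[:2]-RO)@yd]).round(4)
print("fossil back",rk(F(382,286,.065)),"c",rk(F(381,334,.065)))
print("front lip L/R",rk(F(284,441,.09)),rk(F(446,452,.09)),"back L/R",rk(F(299,246,.09)),rk(F(460,258,.09)))
print("shelf edge",rk(F(380,227,.165)),"deck front",rk(F(360,489,.03)))
E
```

```text
fossil back [-0.019  -0.0077] c [-0.0519 -0.0096]
front lip L/R [-0.1309  0.0479] [-0.1297 -0.0605] back L/R [0.0006 0.0489] [ 0.0007 -0.0597]
shelf edge [ 0.0056 -0.0088] deck front [-0.1583 -0.0019]
```

The fossil's back edge is 12–19 mm clear and the carton front is 29 mm inside the deck edge. I'll pull 6 mm more to balance the margins, then unhook.

```bash
python3 - <<'E'
from h import *
from bench import env,monitor,eyes
np.set_printoptions(precision=3,suppress=True)
G=LIP-.1115*xd
env.movel(np.r_[G+(.005-.164)*xd,.083],.04)
E_=G+(.005-.164+.011)*xd
env.movel(np.r_[E_,.083],.05)
env.movel(np.r_[E_,.20],.12)
s=monitor.sense(); print(s["position"],s["contact_force"],s["clock"])
ty=np.radians(4.4); td=np.array([np.cos(ty),np.sin(ty)]); T=np.array([.4487,-.3537])-.022*td
env.reach(np.r_[T,.20],Q(ty,True))
env.movel(np.r_[T,.06],.12)
s=monitor.sense(); print(s["position"],s["contact_force"],s["clock"])
for n in("top","scene"):
    d=eyes.grab_frame(n); np.savez(n+"7.npz",**d)
d=load("top7"); crop(d,280,160,140,130,5,"pics/t7.png",1.7); crop(d,155,60,195,150,4,"pics/t7r.png",1.7)
crop(load("scene7"),40,100,170,180,4,"pics/s7.png",1.3)
E
```

```text
[0.431 0.029 0.199] [-0.61   0.224 -2.199] 23.3333
[ 0.427 -0.356  0.061] [ 0.67   0.167 -1.469] 26.0833
```

View pics/t7.png

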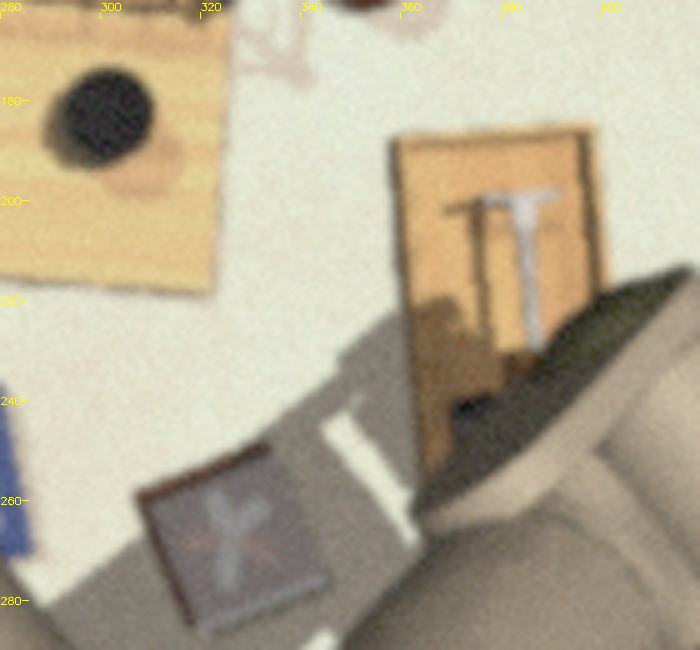

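View pics/t7r.png

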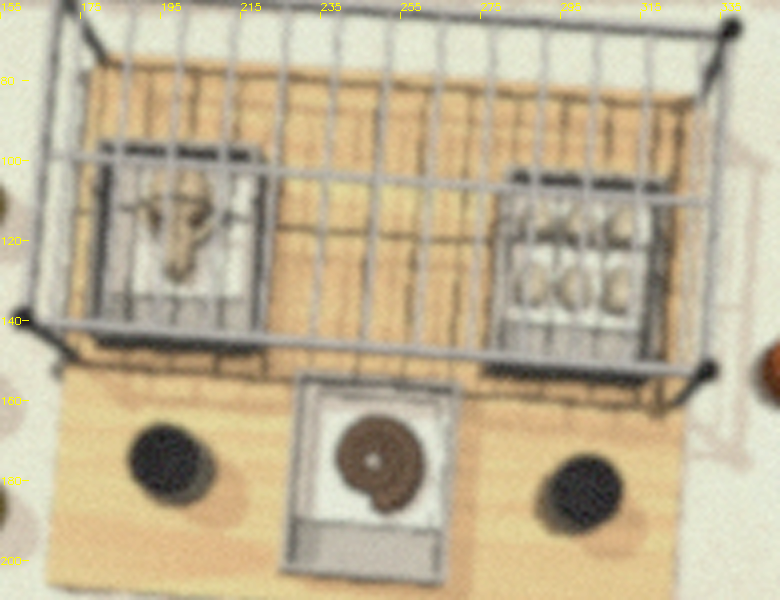

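View pics/s7.png

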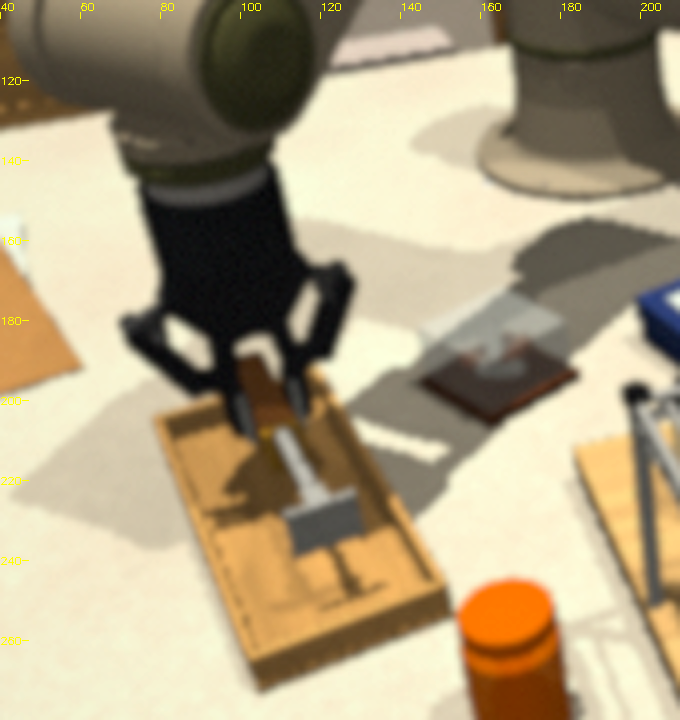

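```bash
python3 - <<'E'
from h import *
d=load("top7"); n=ray(d,383,199,.082); ty=np.radians(4.4); td=np.array([np.cos(ty),np.sin(ty)]); c=np.array([.4487,-.3537]); v=n[:2]-c
print(n,"tray frame",v@td, v@[-td[1],td[0]])
F=lambda a,b:ray(d,280+(a+.5)/5-.5,160+(b+.5)/5-.5,.028)
for q in((392,137),(598,124)): 
    w=F(*q)[:2]-c; print("corner",w@td,w@[-td[1],td[0]])
E
```

```text
[ 0.53972121 -0.34256751  0.082     ] tray frame 0.09160702232736467 0.004116623089995181
corner 0.1313750155680682 0.056452515740536606
corner 0.1303398772624406 -0.05849438678676125
```

```bash
python3 - <<'E'
from h import *
from bench import env,monitor,eyes
np.set_printoptions(precision=3,suppress=True)
ty=np.radians(4.4); td=np.array([np.cos(ty),np.sin(ty)]); T=np.array([.4487,-.3537])-.022*td
print(env.movel(np.r_[T,.019],.04,guard=3)); s=monitor.sense(); print(s["position"],s["contact_force"])
env.release(); s=monitor.sense(); print(s["contact_force"],s["finger_gap"])
env.movel(np.r_[T,.20],.15)
env.reach([.217,-.478,.25],Q(ty,True)) if False else env.set_joints([-1.367,.313,1.498,0,1.331,-.223])
s=monitor.sense(); print(s["contact_force"],s["clock"])
for n in("top","scene"):
    d=eyes.grab_frame(n); np.savez(n+"8.npz",**d); cv2.imwrite(f"pics/{n}8.png",cv2.resize(d["frame"][:,:,::-1],(800,600),interpolation=cv2.INTER_CUBIC))
crop(load("top8"),280,160,140,130,5,"pics/t8.png",1.7); crop(load("scene8"),60,170,120,120,5,"pics/s8.png",1.3)
E
```

```text
False
[ 0.427 -0.356  0.019] [-0.135 -0.768 -1.204]
[-0.312 -0.597  0.105] 0.9994395631394972
[0.562 0.065 0.2  ] 30.3167
```

View pics/t8.png

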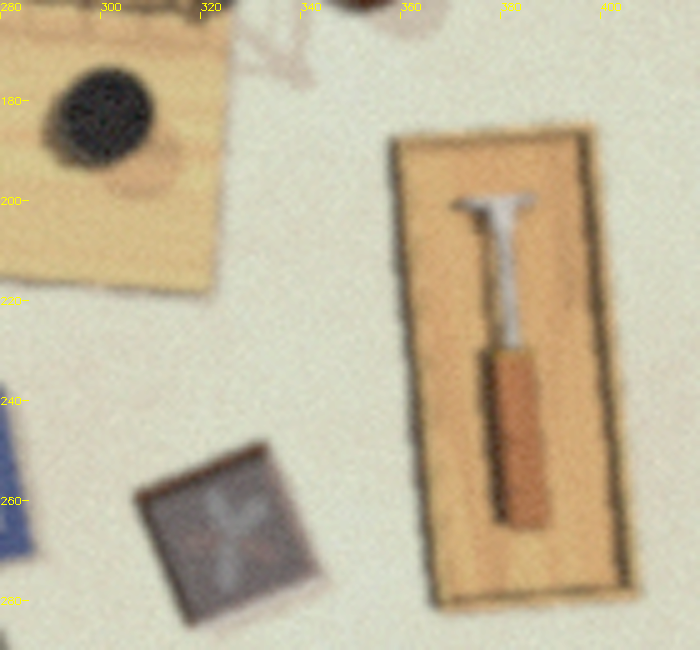

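View pics/scene8.png

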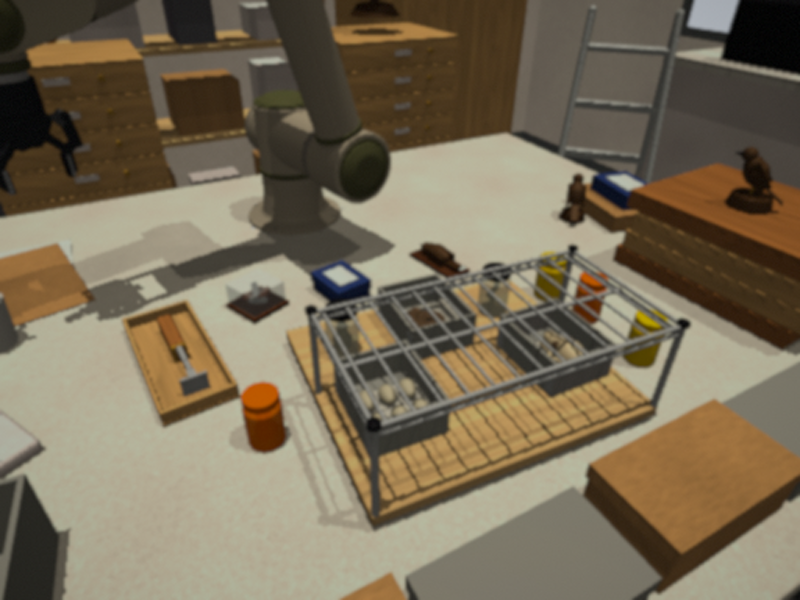

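View pics/top8.png

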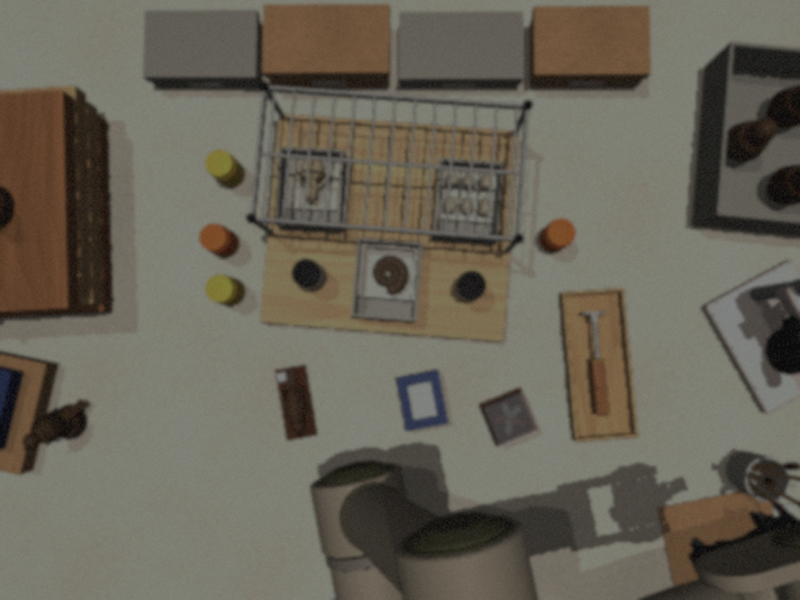

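View pics/s8.png

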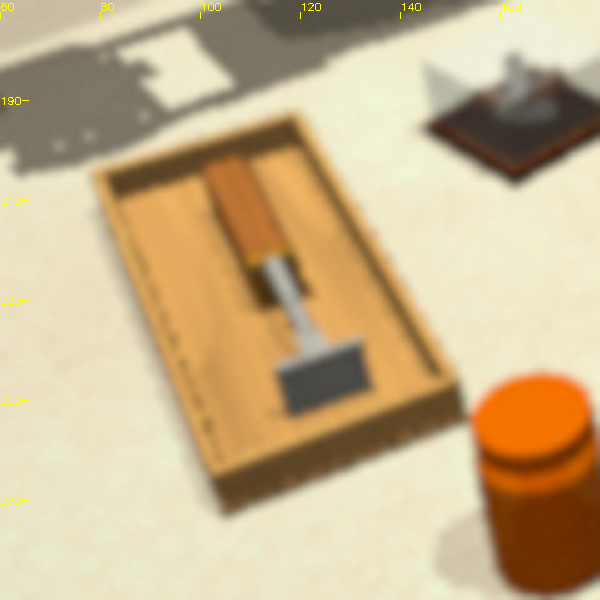

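The hook lies flat and nose down inside the tray. The carton is out between the two upright jars and everything else is unchanged. One last measurement before handing in.

```bash
python3 - <<'E'
from h import *
from bench import job
d=load("top8")
hsv=cv2.cvtColor(d["frame"],cv2.COLOR_RGB2HSV); f=d["frame"]
def rk(p): return np.array([(p[:2]-RO)@xd,(p[:2]-RO)@yd]).round(4)
s=f[158:194,230:266].max(2); m=(s<95).astype(np.uint8); n,l,st,c=cv2.connectedComponentsWithStats(m)
for k in range(1,n):
    if st[k,4]>100: print(st[k],"fossil c",rk(ray(d,*(c[k]+[230,158]),.07)))
F=lambda a,b,z: ray(d,(a+.5)/1.5625-.5,(b+.5)/1.5625-.5,z)
print("front lip",rk(F(353,317,.09)),rk(F(415,321,.09)),"back",rk(F(358,243,.09)))
job.hand_in()
E
```

```text
[  8   5  24  26 439] fossil c [-0.0578 -0.011 ]
front lip [-0.1384  0.0469] [-0.1369 -0.0592] back [-0.0109  0.0491]
the job is handed in; nothing more can be done
```

The ammonite's carton is out and the job is handed in, at about 30 s on the robot's clock. No verdict was reported.

- **Jar:** I stood it upright on the deck in front of the egg carton.
- **Carton:** I reached the hook under the wire shelf, hooked the front wall and pulled the carton about 164 mm, square to the rack. The last picture puts the ammonite's centre about 58 mm in front of the shelf edge, so its back edge is about 18 mm clear. The carton's front is about 22 mm inside the deck edge, and the front wall is parallel to the rack within about 1°.
- **Hook:** I let it go about 3 mm above the floor of the wooden tray so the open fingers would clear the rim. It lies flat, nose down and inside the tray. The arm is back at its start pose, touching nothing.
- **Everything else:** The other cartons, jars and objects look unmoved in both views.

No check failed. Independent readings of the same point, such as the lip, fossil and shelf edge, differed by 3 to 7 mm, which is within the margins left.

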